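Push the keypad terminal into its charging dock

TASK

Push the thick keypad terminal along the desk into the inner corner of the L-shaped charging dock, so that its long back edge (the one beside the display) is flush against the dock's long wall and its end is against the dock's short wall. Only push it with the fingers: it must stay flat on the desk and never be lifted or tipped, and everything else on the desk stays where it is.

Things in the scene. Friction and masses are not known exactly. Their poses are not given: they have to be found in the camera images.
- dock: L-shaped charging dock fixed to the desk, walls 36 mm high, 16 mm thick, no floor. Origin: inner corner of the L at desk height. The long wall's inner face is the plane x = 0 of its frame, running 300 mm along -y; the short wall's inner face is the plane y = 0, running 120 mm along -x. The terminal belongs in the quarter x < 0, y < 0 (robot's side, right of the short wall). Turned up to 9 degrees
- terminal_centre (a point): centre, half-way up, of the loose keypad terminal: flat box 100 mm (its x) x 150 mm (its y) x 34 mm high, 0.25 to 0.5 kg, display along its back long edge (+x), keys in front. z up. It slides with a few N. Starts 70 to 115 mm short of the long wall, 65 to 145 mm right of its place, turned up to 17 degrees from the dock. Docked: centre at x = -50, y = -75 mm in the dock's frame, axes parallel
- terminal_corner (a point): the terminal's back left corner, half-way up (x = +50 mm, y = +75 mm from its centre in its own frame): the corner that goes into the inner corner of the dock
- calculator: loose desk calculator, 150 x 100 mm, 16 mm thick with a 25 mm high display end; a bystander to leave alone. Origin: centre of its underside
- remote: loose remote control, 150 x 44 x 20 mm, a bystander. Origin: centre of its underside
- mug: loose mug, 78 mm across, 92 mm high with a side handle, a bystander. Origin: centre of its underside
- stapler: loose stapler, 130 x 34 mm, 60 mm high, a bystander. Origin: centre of its underside
- tape: loose tape dispenser, 55 x 115 mm, 70 mm high, a bystander. Origin: centre of its underside
- inkpad: loose round ink pad, 72 mm across, 23 mm high, a bystander. Origin: centre of its underside
- penpot: loose square pen pot, 80 x 80 mm, 136 mm high with its pens, a bystander. Origin: centre of its underside
There are look-alikes about, which are no part of the job. What is shaped like the part that bears terminal_centre but green or yellow is not meant.

How it is judged (in metres and radians):
At the end, for the whole second after the job is handed in: the terminal lies flat on the desk, its back left corner within 5 mm of both walls of the dock's inner corner, and square to the dock within 0.045 rad (2.6 degrees); it stays so with the robot clear (x of terminal_corner in the frame of dock between -0.005 and 0.004 m and y of terminal_corner in the frame of dock between -0.005 and 0.004 m and angle between the x axis of terminal_centre and the x axis of dock, either way round below 0.045 rad and angle between terminal_centre's own z axis and vertical below 0.08 rad and height (world z) of terminal_centre below 0.021 m); the robot touches nothing.
It fails at once if the terminal is lifted: its centre is more than 12 mm above its resting height (height (world z) of terminal_centre above 0.029 m).
It fails at once if the terminal is tipped by more than 0.2 rad (angle between terminal_centre's own z axis and vertical above 0.2 rad).
It fails at once if a bystander is moved by more than 15 mm (distance of any of calculator, remote, mug, stapler, tape, inkpad, penpot from where it was at the start of the episode above 0.015 m).
It also fails if it takes over 48 s, if anything falls off the work surface, if the arm or the gripper's body presses on something with over 40 N, if the wrist force passes 120 N, or if a joint passes its speed limit or range.

ROBOT

A 6-joint arm with a two-finger parallel gripper is mounted at the origin on the work surface. World frame = base frame: x ahead of the robot, y to its left, z up, the work surface at z = 0. Lengths are in mm, angles in rad, forces in N, time in s.
With the tool pointing down it reaches from about 350 to 800 mm from the base axis. Payload 7.3 kg.
Tool frame: the origin (TCP) lies at the centre of the arm's flange, where the gripper is bolted on; the fingertips stand 173 mm ahead of it and the grasp point (between the pads) lies 155 mm ahead of it (nose_length is the distance from the TCP to the fingertips, in mm); z points along the fingers, y is the line along which they close (so a half turn about z gives the same grasp; the last joint's range is limited). The gripper opens to 85 mm and grips with 20 to 120 N. Pads are 22 mm wide; open, the fingers measure 114 mm over their backs; the gripper's body (76 mm by 85 mm) begins 54 mm behind the grasp point. The pads swing forward as they close: fully open they stand 13 mm farther back than shut.
Start: joints at [1.071, 0.342, 1.524, -0, 1.275, -0.146], TCP at [181.873, 492.494, 404.722] pointing down, gripper open.
Joint ranges: [-2.53, 2.53], [-0.77, 2.02], [0.04, 2.7], [-1, 4.14], [0.28, 2.66], [-3.11, 3.11]. Speed limits (rad/s): [2.57, 2.57, 3.14, 3.14, 3.14, 3.14].

INTERFACE

Orientations are given as [roll, pitch, yaw] about the fixed x, y, z axes, in that order (R = Rz(yaw) Ry(pitch) Rx(roll)).
In Python, from workcell import get_state, grab_frame, camera_params, job_done, masks_of, landmark_of, nose_length gives the robot as it stands. The module is installed in compiled form; this text tells all that it offers.
- The arm moves only by the shell command python3 -m creep 'ROWS' [OPENING]. ROWS is JSON, a list of rows, each an object with "offset": the shift along the tool's x, y, z in units of 8 cm (1.0 is 8 cm), a list of three; "angular": the turn, a rotation vector about the tool's x, y, z in units of pi rad (1.0 is pi rad), a list of three. A call has 1 to 20 rows; each row is the pose to reach, as a shift and turn from the pose commanded when the call began, along the tool's axes at that moment, turning the shorter way round; what a row does not reach only later rows make up. A row lasts 1/8 s, in which the tool goes at most 62.5 mm and 10.7 degrees, less where a joint would pass 70% of its speed; a pose out of reach is approached as far as the arm can. A call with a number of a shift or a turn outside -1 to 1 is refused whole. A call with a gripper value outside its range is refused whole. OPENING is the closure, from 0 (fully open) to 1 (shut), set as the call begins (- or left out, the last holds). The fingers move at their own pace and stop on an object; the grip force is fixed at half the most. Time passes only in rows, so rows that repeat a pose let the fingers close. It gives the time, the measured TCP pose, the force, the opening and the grip force at its end, in the units of the state.
- get_state(): the state, without advancing time (a new reading comes with each control period).
- grab_frame(name): name is "scene" or "top" or "wrist"; returns (picture, depth): 480x640x3 uint8, red, green, blue; 480x640 float32, mm along the optical axis (not along the pixel's ray), 0 where there is no reading.
- camera_params(name): a dict with "fx", "fy", "cx", "cy" (pixels), "xyz" and "orientation" of the camera in the world. Camera axes: x right, y up, looking along -z (the intrinsics and any distortion apply to the point x, -y, -z); pixel columns grow to the right and rows downward; lengths in mm; the calibration is good to about 2 mm. A picture is of the moment at which its call begins: read the wrist's pose just before it. camera_params takes no time and is no camera call; for the wrist camera it gives the pose at the moment of the call.
- job_done(): hands the job in; it is judged then, once.
Trained networks look in the newest picture that a camera, given by its name, has taken for a name from the list of things; names that differ only in an ending like _2 or _b are one class to them, and where a whole thing is asked for, a point or a joint stands for the part that bears it (a point fixed in the world has none). Each returns a list of dicts, best first, with "conf" (0 to 1); they miss things now and then, are a little off and sometimes report something else, mostly with a low value. They report only what shows in the picture. A call takes as long as a camera call. They do not tell look-alikes from the thing itself.
- masks_of(camera, name): "pixels" (480x640 bool, what is visible of it) and "extent" ([centre column, centre row, width, height] in pixels, round what is visible of it).
- landmark_of(camera, name): "centre" ([column, row] in pixels: a listed point, or the origin of a listed thing).
The state is a dict: "time_s": time; "qpos": joint angles; "dq": joint speeds; "effort": joint torques, N m; "ee_pos": TCP position; "tool_rot": TCP orientation; "wrist_force": force on the tool from outside, world axes, zero at the start; "ft_torque": the same for the moment, N m; "finger_gap": opening from 0.0 (shut) to 1.0 (fully open); "gripper_force": force on a finger pad.
Only numpy, scipy, OpenCV 4.12 (cv2) and the standard library are available. Lean on these libraries where they do the work, as an engineer would, in place of code of your own. Each camera call takes 0.05 s, during which the arm holds its last target. There are 200 camera calls.

## Working session

There is one attempt and no reset: what is moved stays moved. The work goes in short steps, Python scripts to look and compute and a shell command to move; the robot and the scene stay as the last step left them, time stands still between calls to the robot, and variables do not carry over. Pictures are saved under pics/ and viewed, at most 10 in all, crops included, and the job is handed in when it is done.

```bash
mkdir -p pics; cat > h.py <<'E'
import numpy as np,cv2
from scipy.spatial.transform import Rotation as R
from workcell import *
def grab(n,f=None):
    p,d=grab_frame(n)
    if f: cv2.imwrite('pics/'+f,p[:,:,::-1])
    return p,d
def rot(c):
    o=np.array(c['orientation'],float)
    return R.from_euler('xyz',o).as_matrix() if o.size==3 else o.reshape(3,3)
def cloud(n,d):
    c=camera_params(n);v,u=np.mgrid[:480,:640]
    P=np.stack([(u-c['cx'])/c['fx']*d,-(v-c['cy'])/c['fy']*d,-d],-1)
    return P@rot(c).T+np.array(c['xyz'])
def proj(n,P):
    c=camera_params(n);q=(np.atleast_2d(P)-np.array(c['xyz']))@rot(c)
    return np.c_[c['cx']-c['fx']*q[:,0]/q[:,2],c['cy']+c['fy']*q[:,1]/q[:,2]]
E
python3 - <<'E'
from h import *
s=get_state();print(s['time_s'],s['ee_pos'],s['tool_rot'],nose_length)
for n in('scene','top'):
    p,d=grab(n,n+'0.png');c=camera_params(n);print(n,c)
    C=cloud(n,d)
    for t in('terminal_centre','dock','calculator','remote','mug','stapler','tape','inkpad','penpot'):
        for m in masks_of(n,t)[:3]:
            k=m['pixels']&(d>0);print(t,round(m['conf'],2),np.round(m['extent']),np.round(np.median(C[k],0)),np.median(p[k],0))
E
```

```text
0.0 [181.79802093 492.3721816  404.02178401] [-3.14007176e+00 -2.12518426e-04  2.78782628e+00] 173.4
scene {'fx': 441.048691248389, 'fy': 441.048691248389, 'cx': 318.7060289878199, 'cy': 248.22764893196657, 'xyz': array([1348.79424141,   98.00125506,  806.24349287]), 'orientation': array([ 0.82062143, -0.00902471,  1.69447872])}
terminal_centre 0.92 [362. 210.  59.  36.] [356. 103.  32.] [122. 121.  69.]
terminal_centre 0.72 [306. 251.  61.  33.] [534. -27.  32.] [62. 59. 48.]
terminal_centre 0.68 [263. 199.  54.  26.] [ 329. -193.   31.] [ 58. 118.  70.]
dock 0.91 [309. 285. 136.  52.] [666.  14.  32.] [116. 115. 106.]
calculator 0.61 [429. 246.  46.  44.] [463. 288.  16.] [38. 37. 37.]
remote 0.96 [191. 222.  23.  40.] [ 452. -366.   17.] [27. 26. 26.]
mug 0.67 [139. 256.  42.  48.] [ 640. -427.   59.] [105.  97.  91.]
stapler 0.7 [270. 304.  57.  35.] [714. -84.  35.] [24. 23. 23.]
stapler 0.17 [431. 247.  44.  43.] [463. 286.  15.] [43. 42. 43.]
tape 0.93 [343. 315.  56.  35.] [743.  85.  21.] [25. 24. 25.]
inkpad 0.68 [399. 277.  29.  25.] [597. 209.  20.] [181. 105.  44.]
penpo
[... 411 characters left out ...]
 102.  34.] [135. 129.  59.]
terminal_centre 0.64 [243. 221.  27.  23.] [580. 210.  20.] [168.  99.  18.]
dock 0.79 [322. 210. 121.  51.] [653.  41.  33.] [156. 153. 147.]
calculator 0.94 [210. 272.  40.  56.] [445. 289.  17.] [44. 41. 38.]
remote 0.59 [461. 282.  30.  58.] [ 432. -369.   18.] [33. 31. 29.]
mug 0.64 [491. 205.  36.  43.] [ 626. -440.   35.] [83. 75. 67.]
stapler 0.75 [355. 176.  48.  21.] [699. -83.  49.] [26. 24. 22.]
tape 0.56 [292. 167.  43.  18.] [717.  81.  24.] [36. 33. 30.]
inkpad 0.71 [240. 221.  27.  24.] [580. 211.  20.] [168.  99.  18.]
inkpad 0.17 [330. 250.  65.  46.] [511. -29.  33.] [72. 69. 64.]
penpot 0.81 [138. 233.  43.  30.] [538. 474.  60.] [12. 10.  8.]
```

```bash
python3 - <<'E'
from h import *
a=cv2.imread('pics/top0.png')[130:340,90:540];b=cv2.imread('pics/scene0.png')[170:350,100:560]
a=cv2.resize(a,(640,299));b=cv2.resize(b,(640,250),interpolation=cv2.INTER_CUBIC)
cv2.imwrite('pics/ab.png',np.vstack([a,b]))
for n in('top','scene'):
    p,d=grab(n);C=cloud(n,d);k=(d>0)&(abs(C[...,2])<12)&(C[...,0]>200)&(C[...,0]<800)&(abs(C[...,1])<450)
    Q=C[k];print(n,np.linalg.lstsq(np.c_[Q[:,:2],np.ones(len(Q))],Q[:,2],rcond=None)[0])
    # robot flange/gripper points
    k=(d>0)&(C[...,2]>240)&(C[...,2]<320)&(np.hypot(C[...,0]-182,C[...,1]-492)<90);Q=C[k]
    print(len(Q),Q.min(0) if len(Q) else 0,Q.max(0) if len(Q) else 0,Q.mean(0) if len(Q) else 0)
E
```

```text
top [-0.00094016  0.00069832 -0.31370913]
278 [143.96602473 419.75219458 247.89751072] [217.15491644 558.8391147  319.86779706] [178.93687122 466.72922442 297.24425454]
scene [ 4.57478673e-04  7.33501633e-04 -1.68549044e+00]
640 [154.16199209 419.57383061 243.29266339] [222.79377416 563.47962224 319.87152948] [193.22712424 490.5527312  295.23580711]
```

View pics/ab.png

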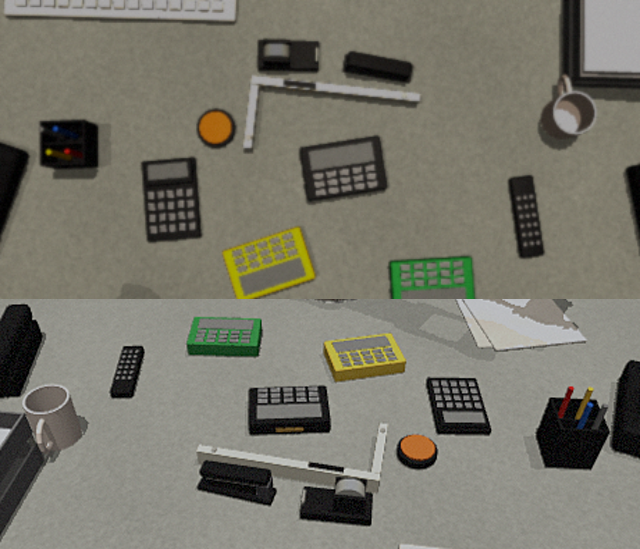

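The candidates are yellow (top 279,316), green (scene 263,199) and black/grey (top 333,249). The black one is the terminal: the other colours are ruled out, and it lies in the quarter of the dock (top 322,210) it belongs in. The crop confirms it. The two fixed cameras disagree by about 18 mm in x, so I'll fit outlines in both and then check with the wrist camera.

```bash
cat >> h.py <<'E'
def rect(Q):
    (c,wh,a)=cv2.minAreaRect(Q.astype(np.float32)); b=cv2.boxPoints((c,wh,a))
    return np.round(c,1),np.round(wh,1),round(a,1)
def big(k):
    n,l,st,_=cv2.connectedComponentsWithStats(k.astype(np.uint8)); return l==1+np.argmax(st[1:,4])
def fits(n,d,guess):
    C=cloud(n,d);z=C[...,2]
    k=(d>0)&(z>25)&(z<42)&(np.hypot(C[...,0]-guess[0],C[...,1]-guess[1])<115)&(C[...,0]<guess[0]+66)
    print(n,'term',rect(C[big(k)][:,:2]))
    k=(d>0)&(z>27)&(z<45)&(C[...,0]>550)&(C[...,0]<700)&(C[...,1]>-190)&(C[...,1]<160)
    Q=C[big(k)]; print(n,'dock',rect(Q[:,:2]),len(Q),Q.min(0),Q.max(0)); return C,Q
E
python3 - <<'E'
from h import *
p,d=grab('top');fits('top',d,(511,-28));
p,d=grab('scene');fits('scene',d,(530,-28));
s=get_state();Rt=R.from_euler('xyz',s['tool_rot']).as_matrix()
c=camera_params('wrist');print('cam in tool',Rt.T@(c['xyz']-s['ee_pos']),(Rt.T@rot(c)).round(3),c['fx'])
for goal,yaw in(((400,-30,300),np.pi-.1),):
    print((Rt.T@(np.array(goal)-s['ee_pos']))/80,R.from_matrix(Rt.T@R.from_euler('xyz',[np.pi,0,yaw]).as_matrix()).as_rotvec()/np.pi)
E
```

```text
top term (array([511.5, -28.5]), array([100.4, 150. ]), 10.4)
top dock (array([602.9,  -5.1]), array([316.2, 129.1]), 85.6) 1004 [ 550.01134607 -167.41076665   27.0196607 ] [678.59087636 156.31456942  44.58308697]
scene term (array([515.7, -29.6]), array([104.1, 150. ]), 11.1)
scene dock (array([606.3,  -7. ]), array([316.8, 132.8]), 85.8) 1126 [ 550.67498712 -169.22030279   27.00749201] [683.46642572 155.55056091  40.64206722]
cam in tool [82.34341596  0.83275232 30.94587956] [[ 0.     0.948  0.318]
 [ 1.    -0.001  0.   ]
 [ 0.001  0.318 -0.948]] 391.34488670021005
[-4.82050369 -5.18199409  1.30850749] [ 3.66241841e-05  1.25382666e-05 -8.08002267e-02]
```

Both cameras agree on the outlines: terminal centre about (513,-29) at +10.5°, dock at about -4.4°, inner corner about (664,132). I'll move to a view pose in front of it.

```bash
python3 -m creep '[{"offset":[-1,-0.8,0],"angular":[0,0,0]},{"offset":[-1,-0.8,0],"angular":[0,0,0]}]' 0 >/dev/null
python3 -m creep '[{"offset":[-1,-0.9,0],"angular":[0,0,0]},{"offset":[-1,-0.9,0],"angular":[0,0,0]}]' >/dev/null
python3 -m creep '[{"offset":[-1,-1,0],"angular":[0,0,0]},{"offset":[-1,-1,0],"angular":[0,0,0]}]'
python3 -m creep '[{"offset":[-1,-1,0],"angular":[0,0,0]},{"offset":[-1,-1,0],"angular":[0,0,0]}]' >/dev/null
python3 -m creep '[{"offset":[-0.8,-1,0],"angular":[0,0,0]},{"offset":[-0.8,-1,0],"angular":[0,0,0]}]' >/dev/null
python3 -m creep '[{"offset":[0,-0.5,0.3],"angular":[0,0,-0.05]},{"offset":[0,-0.5,0.3],"angular":[0,0,-0.088]},{"offset":[0,-0.5,0.3],"angular":[0,0,-0.088]},{"offset":[0,-0.5,0.3],"angular":[0,0,-0.088]},{"offset":[0,-0.5,0.3],"angular":[0,0,-0.088]}]'
python3 - <<'E'
from h import *
s=get_state();p,d=grab('wrist','w1.png');print(s['ee_pos'],s['tool_rot'],s['finger_gap'])
fits('wrist',d,(513,-28))
C=cloud('wrist',d);Rt=R.from_euler('xyz',s['tool_rot']).as_matrix()
T=(C-s['ee_pos'])@Rt; k=(d>0)&(d<250)&(T[...,2]>100)
Q=T[k];print('fingers',len(Q),Q.min(0),Q.max(0))
p,d=grab('scene');C=cloud('scene',d);T=(C-s['ee_pos'])@Rt;k=(d>0)&(T[...,2]>100)&(T[...,2]<215)&(abs(T[...,0])<40)&(abs(T[...,1])<75)
Q=T[k];print('fingers scene',len(Q),Q.min(0),Q.max(0))
E
```

```text
time_s: 1.95
ee_pos: [332.6, 204.9, 404.9]
tool_rot: [3.141, 0.001, 2.788]
wrist_force: [1.1, 0.2, 0.3]
finger_gap: 0.999
gripper_force: 0.0
time_s: 3.08
ee_pos: [398.1, -30.3, 380.9]
tool_rot: [-3.142, 0.001, 3.064]
wrist_force: [0.7, 0.5, 0.8]
finger_gap: 1.001
gripper_force: 0.0
[398.07492953 -30.34320531 380.92787928] [-3.14156540e+00  6.63277061e-04  3.06406205e+00] 1.0013163212418572
wrist term (array([512.1, -29. ]), array([100.3, 150.3]), 10.4)
wrist dock (array([561.4, -32.2]), array([ 22.9, 130.6]), 0.1) 1314 [550.02024624 -97.53633843  29.99251078] [572.96337264  33.0796776   36.05698538]
fingers 29632 [-12.93855966 -73.78120767 100.00078758] [ 18.24331394  75.21736106 161.38741273]
fingers scene 443 [-20.9658599  -73.19576629 100.00940393] [ 14.97568744  74.08821037 161.55909816]
```

View pics/w1.png

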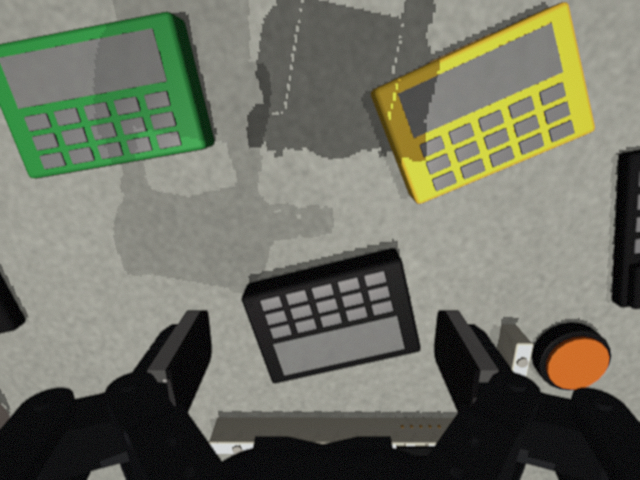

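Wrist view (upside-down): terminal at pixel (330,315), fingers open on either side of it, yellow decoy at (485,105), green decoy at (105,95). Its fit gives (512,-29) at 10.4°. I'll refine the dock and check decoy clearance, with the fingers half closed.

```bash
python3 -m creep '[{"offset":[-0.22,0.1,0.9],"angular":[0,0,0]},{"offset":[-0.22,0.1,0.9],"angular":[0,0,0]},{"offset":[-0.22,0.1,0.9],"angular":[0,0,0]},{"offset":[-0.22,0.1,0.9],"angular":[0,0,0]}]' 0.45
cat >> h.py <<'E'
def dock(n,d):
    C=cloud(n,d);z=C[...,2];x=C[...,0];y=C[...,1]
    k=(d>0)&(z>31)&(z<42)&(y>-190)&(y<165)&(x<705)&((x>635)|((y>110)&(x>520)))
    Q=C[big(k)][:,:2].astype(np.float32); c,wh,a=cv2.minAreaRect(Q)
    b=cv2.boxPoints((c,wh,a)); t=a if a<45 else a-90; w,h=wh if a<45 else wh[::-1]
    t=np.deg2rad(t);u=np.array([np.cos(t),np.sin(t)]);v=np.array([-u[1],u[0]])
    return np.array(c)+(w/2-16)*u+(h/2-16)*v,np.rad2deg(t),(w,h)
def tip(n,d,s):
    T=(cloud(n,d)-s['ee_pos'])@R.from_euler('xyz',s['tool_rot']).as_matrix()
    k=(d>0)&(T[...,2]>140)&(T[...,2]<195)&(abs(T[...,0])<40)&(abs(T[...,1])<75)&(cloud(n,d)[...,2]>45)
    Q=T[k];return Q.min(0),Q.max(0),len(Q)
E
python3 - <<'E'
from h import *
s=get_state();print(s['finger_gap'])
for n in('top','scene','wrist'):
    p,d=grab(n)
    if n!='wrist': print(n,dock(n,d))
    try: print('tips',tip(n,d,s))
    except Exception as e: print(e)
    C=cloud(n,d);h=cv2.cvtColor(p,cv2.COLOR_RGB2HSV);k=(d>0)&(h[...,0]>20)&(h[...,0]<35)&(h[...,1]>150)&(C[...,2]>25)&(C[...,2]<40)&(C[...,1]<200)
    print(n,'yellow max x',C[k].max(0) if k.any() else None, C[k][C[k][:,0].argmax()] if k.any() else None, C[k].min(0) if k.any() else None)
E
```

```text
time_s: 3.68
ee_pos: [416.4, -24.3, 310.1]
tool_rot: [-3.141, 0.002, 3.064]
wrist_force: [0.3, -0.4, 0.2]
finger_gap: 0.549
gripper_force: 0.0
0.549023492159864
top (array([661.84242591, 132.37934236]), np.float64(-4.446311950683594), (136.43112182617188, 315.2668151855469))
zero-size array to reduction operation minimum which has no identity
top yellow max x [678.52679944 188.37901909  39.95070189] [ 678.52679944 -739.63385552   32.16382227] [ 261.62289411 -739.63385552   25.03877178]
scene (array([667.99026286, 130.45837098]), np.float64(-4.652626037597656), (138.1510772705078, 315.26458740234375))
tips (array([-17.52403248, -37.82651179, 140.02695274]), array([  2.15271303,  37.48273036, 171.66972144]), 125)
scene yellow max x [747.03881478 187.29781658  39.26744449] [747.03881478 107.61874208  37.96286108] [ 268.51264261 -705.82435081   25.12304729]
tips (array([-11.48025205, -36.43887434, 140.00155365]), array([ 12.09855997,  38.09600832, 172.04431172]), 4252)
wrist yellow max x [468.06544731 172.51433756  37.12983587] [468.06544731 -62.0212619   26.1015122 ] [287.91414483 -62.0212619   25.00837845]
```

```bash
python3 -m creep '[{"offset":[0,0,0.8],"angular":[0,0,0]},{"offset":[0,0,0.8],"angular":[0,0,0]}]' >/dev/null
python3 -m creep '[{"offset":[0,0,0.4],"angular":[0,0,0]},{"offset":[0,0,0.78],"angular":[0,0,0]},{"offset":[0,0,0.78],"angular":[0,0,0]}]'
python3 -m creep '[{"offset":[-0.1,0,0],"angular":[0,0,0]},{"offset":[-0.2,0,0],"angular":[0,0,0]},{"offset":[-0.3,0,0],"angular":[0,0,0]},{"offset":[-0.4,0,0],"angular":[0,0,0]},{"offset":[-0.5,0,0],"angular":[0,0,0]},{"offset":[-0.6,0,0],"angular":[0,0,0]},{"offset":[-0.7,0,0],"angular":[0,0,0]},{"offset":[-0.8,0,0],"angular":[0,0,0]},{"offset":[-0.8,0,0],"angular":[0,0,0]}]'
cat >> h.py <<'E'
O=np.array([663.5,131.8]);TH=np.deg2rad(-4.5)
U=np.array([np.cos(TH),np.sin(TH)]);V=np.array([-U[1],U[0]])
def todock(P): q=np.asarray(P)[...,:2]-O; return np.stack([q@U,q@V],-1)
def term(n,d,g):
    """terminal in dock frame; g guess of centre in dock frame; flat-top band"""
    C=cloud(n,d);q=todock(C);k=(d>0)&(C[...,2]>25)&(C[...,2]<40)&(abs(q[...,0]-g[0])<80)&(abs(q[...,1]-g[1])<105)&(q[...,0]<-1.5)&(q[...,1]<-1.5)
    c,wh,a=cv2.minAreaRect(q[big(k)].astype(np.float32));a=a if a<45 else a-90
    return np.round(c,1),np.round(wh,1),round(a,1)
E
python3 - <<'E'
from h import *
s=get_state();print(todock(s['ee_pos']),s['ee_pos'],s['wrist_force'])
p,d=grab('top','t2.png');print(term('top',d,(-85,-172)))
p,d=grab('scene','s2.png');print(term('scene',d,(-85,-172)))
p,d=grab('wrist','w2.png')
E
```

```text
time_s: 4.45
ee_pos: [416.3, -24.2, 182.9]
tool_rot: [3.141, -0.002, 3.064]
wrist_force: [0.2, 0.2, 0.6]
finger_gap: 0.548
gripper_force: 0.0
time_s: 5.58
ee_pos: [481.1, -29.4, 182.4]
tool_rot: [-3.141, 0.003, 3.064]
wrist_force: [1.2, -0.1, 0.4]
finger_gap: 0.55
gripper_force: 0.0
[-169.19869041 -174.96815356] [481.09504957 -29.35360889 182.38962337] [ 1.16216771 -0.12203415  0.358597  ]
(array([ -84.7, -179.6]), array([ 58.6, 148.3]), 5.0)
(array([-106.6, -182. ]), array([116.1, 150.3]), 4.8)
```

View pics/w2.png

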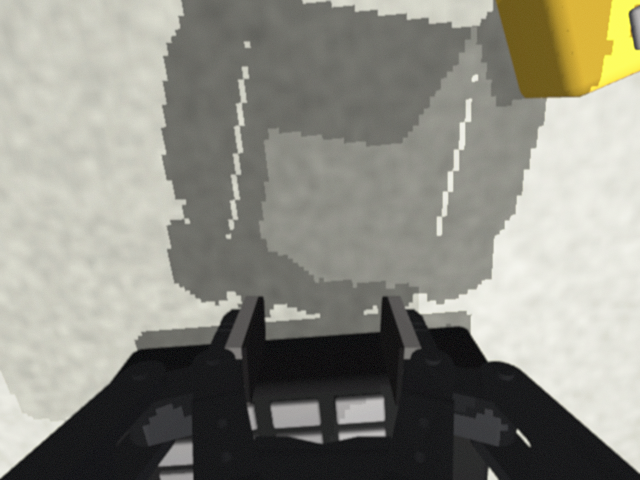

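The wrist view shows both fingers behind the terminal's front face, at pixels (245,320) and (400,320). It is turning square, now 5° off. I'll continue.

```bash
python3 -m creep '[{"offset":[-0.1,0,0],"angular":[0,0,0]},{"offset":[-0.2,0,0],"angular":[0,0,0]},{"offset":[-0.3,0,0],"angular":[0,0,0]},{"offset":[-0.4,0,0],"angular":[0,0,0]},{"offset":[-0.5,0,0],"angular":[0,0,0]},{"offset":[-0.6,0,0],"angular":[0,0,0]},{"offset":[-0.64,0,0],"angular":[0,0,0]},{"offset":[-0.64,0,0],"angular":[0,0,0]}]'
python3 -m creep '[{"offset":[0.4,0,0],"angular":[0,0,0]},{"offset":[0.4,0,0],"angular":[0,0,0]},{"offset":[0.4,0,-1],"angular":[0,0,0]},{"offset":[0.9,0,-1],"angular":[0,0,0]},{"offset":[0.9,0,-1],"angular":[0,0,0]},{"offset":[0.9,0,-1],"angular":[0,0,0]}]'
python3 - <<'E'
from h import *
s=get_state();print(todock(s['ee_pos']),s['ee_pos'],s['qpos'])
for n in('top','scene','wrist'):
    p,d=grab(n,n+'3.png');print(n,term(n,d,(-57,-181)), dock(n,d) if n!='wrist' else '')
E
```

```text
time_s: 6.72
ee_pos: [531.4, -33.1, 182.4]
tool_rot: [-3.142, 0.001, 3.064]
wrist_force: [-0.1, -1.0, 0.3]
finger_gap: 0.553
gripper_force: 0.1
time_s: 7.48
ee_pos: [460.1, -27.7, 262.6]
tool_rot: [-3.141, 0.002, 3.064]
wrist_force: [-0.4, -1.5, -0.0]
finger_gap: 0.554
gripper_force: 0.0
[-190.2259286  -174.95063262] [460.13400602 -27.68636387 262.59097873] [-2.26652656e-01  4.05429469e-01  1.88580654e+00  2.06541250e-04
  8.47954521e-01 -1.72009409e+00]
top (array([ -58.9, -184.7]), array([100.5, 149.7]), 0.1) (array([661.38560485, 132.65332708]), np.float64(-4.341712951660156), (135.73440551757812, 315.6131591796875))
scene (array([ -54.4, -185.9]), array([150.3, 104.1]), -0.1) (array([667.98723149, 131.41971471]), np.float64(-4.120651245117188), (137.89471435546875, 316.41552734375))
wrist (array([ -85.6, -173.9]), array([94.1, 46.6]), -0.4)
```

The terminal is now square and about 7 mm from the long wall, with 110 mm to go toward the short wall. Next I'll swing round to its right end.

```bash
python3 -m creep '[{"offset":[0,-0.5,0],"angular":[0,0,0]},{"offset":[-0.4,-1,0],"angular":[0,0,0]},{"offset":[-0.9,-1,0],"angular":[0,0,0]},{"offset":[-0.9,-1,0],"angular":[0,0,0]}]' >/dev/null
python3 -m creep '[{"offset":[-0.4,-0.5,0],"angular":[0,0,0.05]},{"offset":[-0.72,-0.5,0],"angular":[0,0,0.11]},{"offset":[-0.72,-0.5,0],"angular":[0,0,0.17]},{"offset":[-0.72,-0.5,0],"angular":[0,0,0.23]},{"offset":[-0.72,-0.5,0],"angular":[0,0,0.29]},{"offset":[-0.72,-0.5,0],"angular":[0,0,0.35]},{"offset":[-0.72,-0.5,0],"angular":[0,0,0.41]},{"offset":[-0.72,-0.5,0],"angular":[0,0,0.46]},{"offset":[-0.72,-0.5,0],"angular":[0,0,0.5]},{"offset":[-0.72,-0.5,0],"angular":[0,0,0.5]},{"offset":[-0.72,-0.5,0],"angular":[0,0,0.5]}]'
python3 - <<'E'
from h import *
s=get_state();print(todock(s['ee_pos']),s['qpos'])
p,d=grab('scene');print(term('scene',d,(-57,-185)))
p,d=grab('wrist','w4.png')
T=(cloud('wrist',d)-s['ee_pos'])@R.from_euler('xyz',s['tool_rot']).as_matrix()
for a in(100,110,120,130,140,150,160):
    k=(d>0)&(abs(T[...,2]-a-5)<5)&(cloud('wrist',d)[...,2]>50);Q=T[k];print(a,Q.min(0)[:2],Q.max(0)[:2])
E
```

```text
time_s: 9.5
ee_pos: [579.0, -156.9, 261.9]
tool_rot: [-3.141, -0.0, 1.496]
wrist_force: [0.1, 0.4, 0.1]
finger_gap: 0.546
gripper_force: 0.0
[ -61.6297402  -294.49089144] [-3.92457724e-01  6.16243358e-01  1.49098762e+00  1.00135230e-04
  1.03522589e+00 -3.17851888e-01]
(array([ -54.7, -185.5]), array([103.3, 150.4]), 0.4)
100 [-11.90745526 -60.90262148] [19.03852016 61.72076474]
110 [-12.54286681 -58.28394483] [15.59815353 58.31802374]
120 [-11.9046253  -55.91867242] [15.07979562 56.14386087]
130 [-10.75966434 -36.84212646] [13.43254629 37.088824  ]
140 [-11.11489891 -37.11106461] [12.81134003 37.73049973]
150 [-10.85602255 -37.03588996] [12.83336124 37.52208359]
160 [-10.66443008 -36.71625039] [12.22320404 36.69381567]
```

View pics/w4.png

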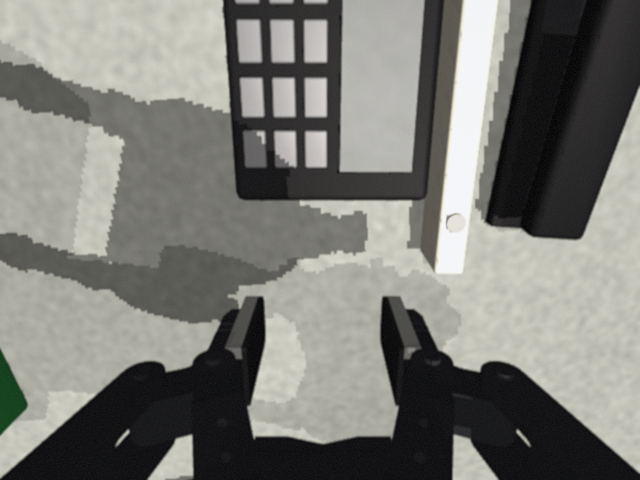

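The wrist view shows the terminal's right end at row ~190, columns 240-425, square ahead of the fingers (245,340) and (400,340), with the long wall at column 465. I'll descend and push along the wall.

```bash
python3 -m creep '[{"offset":[0,0,0.5],"angular":[0,0,0]},{"offset":[0,0,0.98],"angular":[0,0,0]},{"offset":[0,0,0.98],"angular":[0,0,0]}]'
python3 -m creep '[{"offset":[0.15,0,0],"angular":[0,0,0]},{"offset":[0.25,0,0],"angular":[0,0,0]},{"offset":[0.35,0,0],"angular":[0,0,0]},{"offset":[0.45,0,0],"angular":[0,0,0]},{"offset":[0.55,0,0],"angular":[0,0,0]},{"offset":[0.65,0,0],"angular":[0,0,0]},{"offset":[0.75,0,0],"angular":[0,0,0]},{"offset":[0.75,0,0],"angular":[0,0,0]}]'
python3 - <<'E'
from h import *
s=get_state();print(todock(s['ee_pos']))
for n in('top','scene'):
    p,d=grab(n,n+'5.png');print(n,term(n,d,(-57,-147)))
p,d=grab('wrist','w5.png')
E
```

```text
time_s: 9.98
ee_pos: [578.0, -156.7, 181.2]
tool_rot: [-3.135, -0.002, 1.494]
wrist_force: [-0.5, 0.2, -0.0]
finger_gap: 0.545
gripper_force: 0.0
time_s: 10.98
ee_pos: [584.2, -96.8, 184.9]
tool_rot: [3.14, 0.0, 1.494]
wrist_force: [0.2, -0.3, -0.0]
finger_gap: 0.546
gripper_force: 0.3
[ -61.15016341 -234.12189866]
top (array([ -58.6, -119.2]), array([ 94.6, 101. ]), -0.0)
scene (array([ -54.7, -157.9]), array([170.7, 104.7]), -0.3)
```

View pics/w5.png

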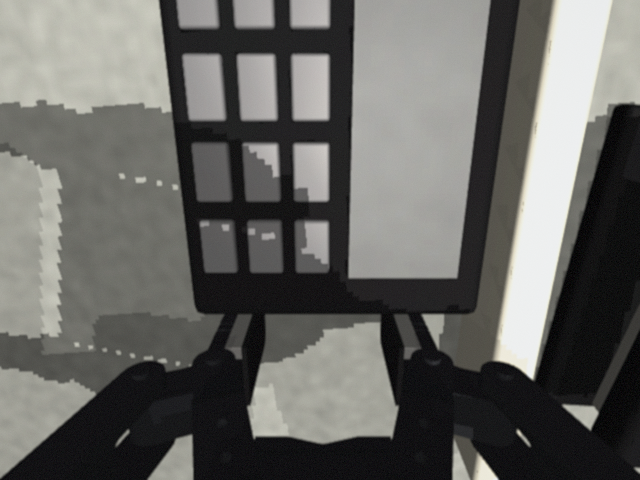

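Both fingers are flat on the end face (row ~315) and the terminal is sliding square along the wall. I'll keep pushing.

```bash
python3 -m creep '[{"offset":[0.1,0,0],"angular":[0,0,0]},{"offset":[0.2,0,0],"angular":[0,0,0]},{"offset":[0.3,0,0],"angular":[0,0,0]},{"offset":[0.4,0,0],"angular":[0,0,0]},{"offset":[0.5,0,0],"angular":[0,0,0]},{"offset":[0.6,0,0],"angular":[0,0,0]},{"offset":[0.7,0,0],"angular":[0,0,0]},{"offset":[0.8,0,0],"angular":[0,0,0]},{"offset":[0.83,0,0],"angular":[0,0,0]},{"offset":[0.83,0,0],"angular":[0,0,0]}]'
python3 -m creep '[{"offset":[0.02,0,0],"angular":[0,0,0]},{"offset":[0.04,0,0],"angular":[0,0,0]},{"offset":[0.04,0,0],"angular":[0,0,0]}]'
python3 - <<'E'
from h import *
s=get_state();print(todock(s['ee_pos']),s['wrist_force'])
for n in('top','scene'):
    p,d=grab(n,n+'6.png');print(n,term(n,d,(-57,-80)),dock(n,d))
E
```

```text
time_s: 12.38
ee_pos: [588.9, -30.8, 183.9]
tool_rot: [3.142, -0.0, 1.494]
wrist_force: [0.2, 0.8, -0.3]
finger_gap: 0.554
gripper_force: 0.0
time_s: 12.75
ee_pos: [589.2, -28.0, 184.0]
tool_rot: [3.141, -0.0, 1.493]
wrist_force: [-0.8, -1.7, 0.2]
finger_gap: 0.548
gripper_force: 0.9
[ -61.5208381  -165.18161837] [-0.84835926 -1.73361715  0.22418066]
top (array([-59.2, -44.1]), array([100.7,  82.8]), 0.7) (array([662.01696288, 132.07575856]), np.float64(-4.5491790771484375), (136.21420288085938, 100.96954345703125))
scene (array([-54.5, -89.8]), array([172. , 103.8]), -0.6) (array([667.24087163, 131.95260243]), np.float64(-3.8754653930664062), (137.3401336669922, 316.9551086425781))
```

```bash
python3 -m creep '[{"offset":[0.015,0,0],"angular":[0,0,0]},{"offset":[0.03,0,0],"angular":[0,0,0]},{"offset":[0.03,0,0],"angular":[0,0,0]}]'
python3 -m creep '[{"offset":[0.015,0,0],"angular":[0,0,0]},{"offset":[0.025,0,0],"angular":[0,0,0]},{"offset":[0.025,0,0],"angular":[0,0,0]}]'
```

```text
time_s: 13.22
ee_pos: [589.4, -25.4, 184.0]
tool_rot: [3.141, -0.0, 1.493]
wrist_force: [-0.2, -2.1, 0.5]
finger_gap: 0.548
gripper_force: 1.1
time_s: 13.6
ee_pos: [589.4, -24.6, 184.0]
tool_rot: [-3.142, 0.002, 1.493]
wrist_force: [-1.4, -8.5, 1.0]
finger_gap: 0.55
gripper_force: 4.4
```

Contact with the short wall (8.5 N). I'll back off, go round to the front and press it onto the long wall.

```bash
python3 -m creep '[{"offset":[-0.15,0,0],"angular":[0,0,0]},{"offset":[-0.4,0,0],"angular":[0,0,0]},{"offset":[-0.4,0,0],"angular":[0,0,0]},{"offset":[-0.4,0,-1],"angular":[0,0,0]},{"offset":[-0.4,0,-1],"angular":[0,0,0]},{"offset":[-0.4,-1,-1],"angular":[0,0,0]},{"offset":[0.5,-1,-1],"angular":[0,0,0]},{"offset":[0.5,-1,-1],"angular":[0,0,0]}]' >/dev/null
python3 -m creep '[{"offset":[0.6,-0.1,0],"angular":[0,0,-0.05]},{"offset":[0.6,-0.1,0],"angular":[0,0,-0.11]},{"offset":[0.6,-0.1,0],"angular":[0,0,-0.17]},{"offset":[0.6,-0.1,0],"angular":[0,0,-0.23]},{"offset":[0.6,-0.1,0],"angular":[0,0,-0.29]},{"offset":[0.6,-0.1,0],"angular":[0,0,-0.35]},{"offset":[0.6,-0.1,0],"angular":[0,0,-0.41]},{"offset":[0.6,-0.1,0],"angular":[0,0,-0.46]},{"offset":[0.6,-0.1,0],"angular":[0,0,-0.5]},{"offset":[0.6,-0.1,0],"angular":[0,0,-0.5]},{"offset":[0.6,-0.1,0],"angular":[0,0,-0.5]}]'
python3 - <<'E'
from h import *
s=get_state();print(todock(s['ee_pos']),s['tool_rot'])
for n in('top','scene'):
    p,d=grab(n,n+'7.png');print(n,term(n,d,(-57,-75)))
p,d=grab('wrist','w7.png');print(term('wrist',d,(-57,-75)))
cv2.imwrite('pics/c7.png',np.vstack([cv2.resize(cv2.imread('pics/scene7.png')[210:340,200:440],(720,390)),cv2.resize(cv2.imread('pics/w7.png')[300:,:],(720,200))]))
E
```

```text
time_s: 15.98
ee_pos: [508.8, 70.9, 263.9]
tool_rot: [3.141, 0.0, 3.062]
wrist_force: [0.1, 0.1, -0.2]
finger_gap: 0.556
gripper_force: 0.0
[-149.46353895  -72.8545671 ] [3.14143286e+00 2.12800938e-04 3.06172797e+00]
top (array([-58. , -75.6]), array([148.2,  99.5]), -0.3)
scene (array([-54.6, -76.3]), array([103.7, 149.7]), 0.0)
(array([-64.6, -72. ]), array([87.5, 95.1]), 0.6)
```

View pics/c7.png

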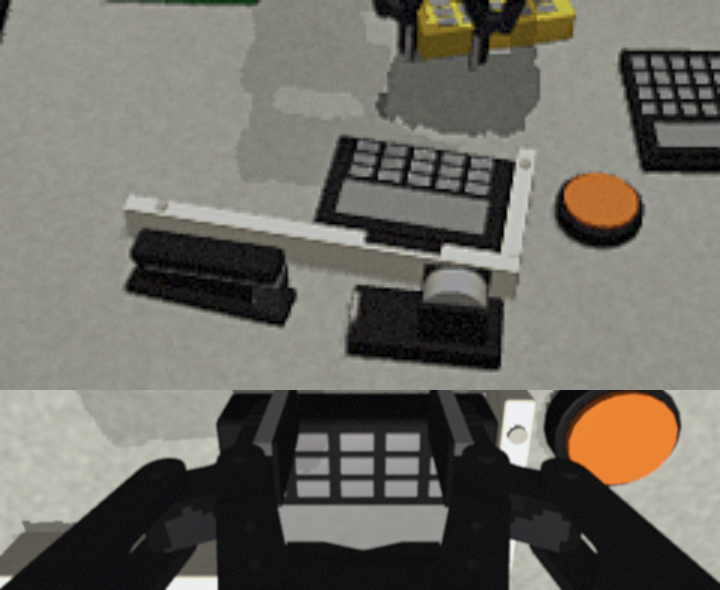

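The scene crop shows the terminal end on the short wall at crop pixel (505,200), with a small gap left to the long wall. I'll press it forward now.

```bash
python3 -m creep '[{"offset":[0,0,0.5],"angular":[0,0,0]},{"offset":[0,0,1],"angular":[0,0,0]},{"offset":[0,0,1],"angular":[0,0,0]},{"offset":[-0.15,0,1],"angular":[0,0,0]},{"offset":[-0.3,0,1],"angular":[0,0,0]},{"offset":[-0.36,0,1],"angular":[0,0,0]},{"offset":[-0.36,0,1],"angular":[0,0,0]}]'
python3 -m creep '[{"offset":[-0.025,0,0],"angular":[0,0,0]},{"offset":[-0.05,0,0],"angular":[0,0,0]},{"offset":[-0.075,0,0],"angular":[0,0,0]},{"offset":[-0.075,0,0],"angular":[0,0,0]}]'
python3 -m creep '[{"offset":[-0.02,0,0],"angular":[0,0,0]},{"offset":[-0.03,0,0],"angular":[0,0,0]},{"offset":[-0.03,0,0],"angular":[0,0,0]}]'
```

```text
time_s: 17.0
ee_pos: [537.8, 68.7, 184.4]
tool_rot: [3.141, 0.001, 3.064]
wrist_force: [-0.2, 0.6, -0.5]
finger_gap: 0.546
gripper_force: 0.0
time_s: 17.5
ee_pos: [542.4, 68.4, 183.7]
tool_rot: [-3.141, -0.003, 3.064]
wrist_force: [-5.9, -0.8, 3.2]
finger_gap: 0.55
gripper_force: 2.6
time_s: 17.88
ee_pos: [545.4, 68.1, 183.7]
tool_rot: [-3.142, -0.001, 3.064]
wrist_force: [-4.0, -0.6, 1.3]
finger_gap: 0.552
gripper_force: 1.7
```

```bash
python3 -m creep '[{"offset":[-0.015,0,0],"angular":[0,0,0]},{"offset":[-0.03,0,0],"angular":[0,0,0]},{"offset":[-0.03,0,0],"angular":[0,0,0]}]'
python3 -m creep '[{"offset":[-0.015,0,0],"angular":[0,0,0]},{"offset":[-0.03,0,0],"angular":[0,0,0]},{"offset":[-0.03,0,0],"angular":[0,0,0]}]'
```

```text
time_s: 18.25
ee_pos: [547.1, 68.0, 183.7]
tool_rot: [-3.142, -0.003, 3.064]
wrist_force: [-8.9, -0.3, 4.8]
finger_gap: 0.549
gripper_force: 4.2
time_s: 18.62
ee_pos: [548.0, 68.0, 183.7]
tool_rot: [-3.141, -0.009, 3.064]
wrist_force: [-15.6, 0.0, 11.7]
finger_gap: 0.549
gripper_force: 8.1
```

The force rise marks contact with the long wall. I'll back off and check.

```bash
python3 -m creep '[{"offset":[0.15,0,0],"angular":[0,0,0]},{"offset":[0.4,0,0],"angular":[0,0,0]},{"offset":[0.4,0,0],"angular":[0,0,0]},{"offset":[0.4,0,-1],"angular":[0,0,0]},{"offset":[1,0,-1],"angular":[0,0,0]},{"offset":[1,0,-1],"angular":[0,0,0]},{"offset":[1,0,-1],"angular":[0,0,0]}]'
python3 - <<'E'
from h import *
for n in('top','scene'):
    p,d=grab(n,n+'8.png');print(n,term(n,d,(-50,-75)),landmark_of(n,'terminal_corner')[:1])
    print([dock(n,d)])
a=cv2.imread('pics/scene8.png')[235:310,270:400];b=cv2.imread('pics/top8.png')[175:270,250:400]
cv2.imwrite('pics/c8.png',np.hstack([cv2.resize(a,(440,254),interpolation=2),cv2.resize(b,(360,254),interpolation=2)]))
E
```

```text
time_s: 19.5
ee_pos: [471.8, 73.8, 264.3]
tool_rot: [3.141, 0.003, 3.064]
wrist_force: [-0.0, -0.1, 0.4]
finger_gap: 0.552
gripper_force: 0.0
top (array([-52.2, -75.6]), array([101.4, 148. ]), 0.0) [{'centre': [270.5, 188.7], 'conf': 0.9}]
[(array([661.71204815, 132.69933264]), np.float64(-4.3380584716796875), (133.48806762695312, 316.2076721191406))]
scene (array([-50.4, -76.1]), array([149.3,  97.9]), -0.1) [{'centre': [366.5, 300.3], 'conf': 0.89}]
[(array([666.66310745, 132.47186205]), np.float64(-3.6117553710937496), (137.21153259277344, 317.91656494140625))]
```

View pics/c8.png

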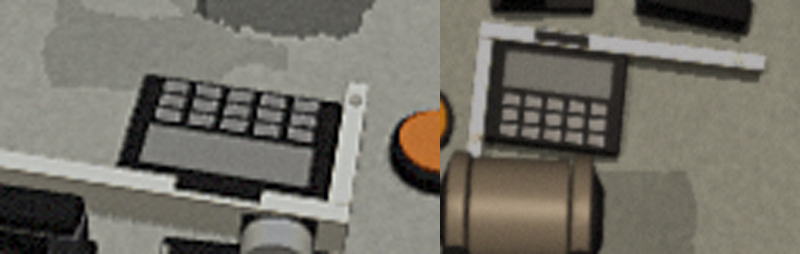

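```bash
python3 -c "
from workcell import *
print(job_done())"
```

```text
the job is handed in; nothing more can be done
None
```

I handed the job in at about 20 s with the terminal pushed into the dock's inner corner: pressed against both walls (8.5 N and 15.6 N), it measured within about 2 mm of its docked place and square within 0.1°, and I saw nothing else move; no verdict came back.

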